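Lay a milled bracket down in the deburring fixture and clamp it

TASK

The milled aluminium bracket standing on its long edge on the fixture plate has to be clamped flat for deburring. Without picking it up, push it over towards the steel stop rail so that it lies on its flat back with the pockets up, then push it along the plate until it is home against the rail along its whole length and against the upright end pin. Then push the toggle clamp's handle over and all the way down so that the clamp holds the bracket, and do not disturb the other things lying about.

Things in the scene. Friction and masses are not known exactly. Their poses are not given: they have to be found in the camera images.
- fixture: Fixed grey tooling plate flat on the table, 240 (its x) x 320 (its y) x 15 mm; top face at z = 15 mm. Origin: centre of its underside; x points away from the robot at yaw 0 (at most 0.3 rad turned). It carries a stop rail, an end pin and, at its +y side, a toggle clamp. A bracket that is home has its centre at plate (5, -15) mm and its length along plate y. The plate does not move during the run.
- stop_rail (a point): Middle of the stop rail's bracket-side foot, at plate (40, -20) mm on the plate's top face. Steel rail 130 mm long (plate y), 14 wide, 18 high, fixed to the plate on the +x side of this point. The bracket's far long side goes flat against it.
- end_pin (a point): Foot of the end pin's axis, at plate (8, 50) mm: upright steel dowel pin, 10 mm diameter, 22 mm high. The bracket's +y end goes against it.
- bracket: The work: milled aluminium bracket, 0.3 to 0.6 kg, 30 mm thick (its x), 120 long (its y), 70 (its z). Origin: its centre. -x side: two pockets beside a solid 48 mm middle boss; +x side: flat back. Starts standing on its 120 x 30 edge near the plate's -x (robot) side, back towards the rail, turned up to 0.2 rad to the plate. When lying on its back its x points down, centre 15 mm over the plate.
- bracket_top (a point): Middle of the bracket's upper edge face as it stands, 35 mm from its centre along its z. Pushed near here towards the rail it tips over its lower long edge, is past balance at about 25 degrees, and drops onto its back, some 15 to 60 mm short of the rail and 5 to 40 mm short of the end pin. Lying, it slides on the plate with 1 to 4 N.
- clamp_pivot (a point): Pivot of the toggle clamp's bar (axis along plate x), at plate (5, 95) mm, 40 mm over the plate. The steel bar, 112 mm long, stands upright over it when open (8 degrees towards -y) and swings down towards plate -y over the bracket's middle as the handle is pushed down. Dead centre of the toggle: handle 5 degrees above level; past it the clamp locks.
- handle_end (a point): End of the clamp handle on its centre line; y axis along the handle, outwards. Its last 80 mm is a black sleeve, 22 mm wide (plate x), 16 mm thick. As it closes it goes, from clamp_pivot, through (plate y, up) = (66, 114) open, (96, 101), (115, 79), (124, 49), (128, 16) mm shut on its stop, its slope above level 66, 49, 32, 16, 0 degrees. Pushed on its upper, -y side; stays where left; 2 to 8 N.
- clamp_pad: Rubber tip of the clamp's spindle, 18 mm diameter, sprung along the spindle, near the bar's end. Origin: centre of its pressing face. With the handle fully down it presses on the middle boss of a bracket that is home, with about 5 N.
- spare_lying: A bracket of the same kind lying on the table left of the plate, on its back. Not to be disturbed. Origin: its centre.
- spare_standing: A bracket of the same kind standing on its long edge on the table left of the plate. Not to be disturbed. Origin: its centre.
- plug_gauge: Steel plug gauge, 22 mm diameter, 82 mm tall, standing on the plate beyond the stop rail, towards plate -y. Not to be disturbed. Origin: centre of its foot.
- hex_key: L-shaped hex key, 100 x 28 mm, 8 mm thick, lying on the plate beyond the stop rail. Not to be disturbed. Origin: middle of its long leg, underside.
- deburring_tool: Pen-shaped deburring tool, 150 mm long, 17 mm thick, lying on the table beyond the plate. Not to be disturbed. Origin: near its middle, underside.
- file: Flat file with wooden handle, 200 mm long, 22 mm high, lying on the table right of the plate. Not to be disturbed. Origin: its middle, underside.
- caliper: Digital caliper, 230 mm long, lying on the table right of the plate. Not to be disturbed. Origin: middle of its beam, underside.
- spray_bottle: White trigger spray bottle, 76 mm diameter, 216 mm tall, standing right of the plate at the back. Not to be disturbed. Origin: centre of its foot.
Things that resemble listed ones, but are neither listed nor needed, are in the scene too. Leave any black or brown look-alike of the bracket alone.

How it is judged:
On the way, in this order (a step that is already met when the one before it is completed fails the run):
1. the bracket has been pushed over and lies on its flat back on the plate (angle between bracket's own x axis and vertical above 3.04 rad and height (world z) of bracket below 0.034 m), for 0.2 s.
2. it is home against the stop rail and the end pin, the clamp not yet down (x of bracket in the frame of fixture above 0.0015 m and y of bracket in the frame of fixture above -0.0185 m and angle between the y axis of bracket and the y axis of fixture, either way round below 0.05 rad and angle between handle_end's own y axis and vertical below 1.3 rad), for 0.1 s.
At the end, for the whole second after the job is handed in: The bracket lies flat on its back, pockets up, within 3.5 mm of touching the stop rail and the end pin and within 0.05 rad of square, at rest; the clamp's handle is fully down (within 0.06 rad of level, past dead centre) and its pad presses on the bracket with more than 3 N (all of step 1 and x of bracket in the frame of fixture between 0.0015 and 0.0085 m and y of bracket in the frame of fixture between -0.0185 and -0.0115 m and angle between the y axis of bracket and the y axis of fixture, either way round below 0.05 rad and linear speed of bracket below 0.01 m/s and angle between handle_end's own y axis and vertical above 1.51 rad and contact force between clamp_pad and bracket above 3 N).
It fails at once if the bracket is lifted off the plate (its centre rises more than tipping needs) (height (world z) of bracket above 0.066 m).
It fails at once if another thing is disturbed (moved more than 20 mm or knocked over) (distance of any of spare_lying, spare_standing, plug_gauge, hex_key, deburring_tool, file, caliper, spray_bottle from where it was at the start of the episode above 0.02 m or angle between any of plug_gauge, spray_bottle's own z axis and vertical above 0.5 rad).
It also fails if it takes over 64 s, if anything falls off the work surface, if the arm or the gripper's body presses on something with over 40 N, if the wrist force passes 120 N, or if a joint passes its speed limit or range.

ROBOT

A 6-joint arm with a two-finger parallel gripper is mounted at the origin on the work surface. World frame = base frame: x ahead of the robot, y to its left, z up, the work surface at z = 0. Lengths are in m, angles in rad, forces in N, time in s.
With the tool pointing down it reaches from about 0.375 to 0.925 m from the base axis. Payload 5.7 kg.
Tool frame: the origin (TCP) lies midway between the tips of the shut fingers; the grasp point (between the pads) lies 19 mm behind it (robot.hold_point_z is the distance from the TCP to the grasp point, in m); z points along the fingers, y is the line along which they close (so a half turn about z gives the same grasp; the last joint's range is limited). The gripper opens to 85 mm and grips with 20 to 120 N. Pads are 22 mm wide; open, the fingers measure 114 mm over their backs; the gripper's body (76 mm by 85 mm) begins 54 mm behind the grasp point. The pads swing forward as they close: fully open they stand 13 mm farther back than shut.
Start: joints at [-1.241, 0.359, 1.51, -0, 1.272, -0.115], TCP at [0.258, -0.542, 0.231] pointing down, gripper open.
Joint ranges: [-2.97, 2.97], [-1.01, 2.36], [0.21, 2.38], [-0.96, 4.11], [0.2, 2.71], [-2.98, 2.98]. Speed limits (rad/s): [2.39, 2.39, 3.14, 3.14, 3.14, 3.14].

INTERFACE

Orientations are given as a 3x3 rotation matrix whose columns are the frame's x, y, z axes.
In Python, from station import robot gives the robot as it stands. Calls block until the motion is done:
- robot.goto(position, orientation): joint-space move of the TCP to a pose.
- robot.move_straight(position, frame=None, speed=0.15, max_force=None): straight line of the TCP; frame=None keeps the orientation; speed is the mean speed in m/s. With max_force (N) it stops when the force on the tool has changed by that much, and returns True; else False.
- robot.set_joints(angles): joint-space move.
- robot.grip(opening): finger opening in m; the grip force is fixed at half the most; returns when the fingers have stopped.
- robot.hold(seconds).
- robot.ik(position, orientation): joint angles nearest the present ones, or None.
- robot.camera(name): name is "side" or "top" or "wrist"; returns a dict with "image" (480x640x3 uint8, red, green, blue), "range_z" (480x640 float32, m along the optical axis (not along the pixel's ray), 0 where there is no reading), "fx", "fy", "cx", "cy" (pixels), "k1" (the pictures are not rectified: a ray, as slopes to the right and down, at radius r is drawn at 1 + k1 r^2 times it, then the intrinsics apply), "R" (3x3) and "t" (3): a world point X has camera coordinates R X + t; the wrist camera has in their place "tool_from_camera" (4x4, takes a point from camera to tool coordinates, whose origin is the TCP and whose axes are the flange's). Camera axes: x right, y down, z forward; pixel columns grow to the right and rows downward; lengths in m; the calibration is good to about 2 mm. A picture is of the moment at which its call begins: read the wrist's pose just before it.
A pose or a line that the arm cannot do raises robot.MotionError and nothing moves.
- robot.job_done(): hands the job in; it is judged then, once.
Readings, each from a call of its own:
- robot.current_t(): time.
- robot.current_q(): joint angles.
- robot.current_qvel(): joint speeds.
- robot.current_effort(): joint torques, N m.
- robot.current_tool_pos(): TCP position.
- robot.current_tcp_rot(): TCP orientation.
- robot.current_contact_force(): force on the tool from outside, world axes, zero at the start.
- robot.current_wrist_torque(): the same for the moment, N m.
- robot.current_gripper_width(): finger opening in m.
- robot.current_grasp_force(): force on a finger pad.
Only numpy, scipy, OpenCV 4.12 (cv2) and the standard library are available. Lean on these libraries where they do the work, as an engineer would, in place of code of your own. Each camera call takes 0.05 s, during which the arm holds its last target. There are 200 camera calls.

## Working session

There is one attempt and no reset: what is moved stays moved. The work goes in short steps, each a Python script; the robot and the scene stay as the last script left them, time stands still between calls to the robot, and variables do not carry over. Pictures are saved under pics/ and viewed, at most 10 in all, crops included, and the job is handed in when it is done.

```bash
mkdir -p pics; ls
cat > h.py <<'E'
import numpy as np, cv2, pickle
from station import robot
def cloud(c):
    h,w=c["range_z"].shape; v,u=np.mgrid[0:h,0:w].astype(float)
    x=(u-c["cx"])/c["fx"]; y=(v-c["cy"])/c["fy"]; a,b=x.copy(),y.copy()
    for _ in range(8):
        s=1+c["k1"]*(a*a+b*b); a=x/s; b=y/s
    z=c["range_z"].astype(float); P=np.stack([a*z,b*z,z],-1)
    W=(P-np.array(c["t"]))@np.array(c["R"]); W[z<=0]=np.nan
    return W
def save(c,n): cv2.imwrite("pics/"+n,cv2.cvtColor(c["image"],cv2.COLOR_RGB2BGR))
E
python3 - <<'E'
from h import *
for n in ("top","side"):
    c=robot.camera(n); save(c,n+"0.png"); pickle.dump(c,open(n+"0.pkl","wb"))
    R=np.array(c["R"]); print(n,-R.T@np.array(c["t"]),R[2],c["fx"],c["k1"])
E
```

```text
pics
top [ 0.38200353 -0.02675641  1.56426586] [ 0.11111796 -0.02297352 -0.99354165] 547.4086443050473 -0.11207018399535656
side [0.15002917 0.91819893 1.25708214] [ 0.24715491 -0.62983879 -0.73635423] 617.2205801072664 -0.006066487080119073
```

View pics/top0.png

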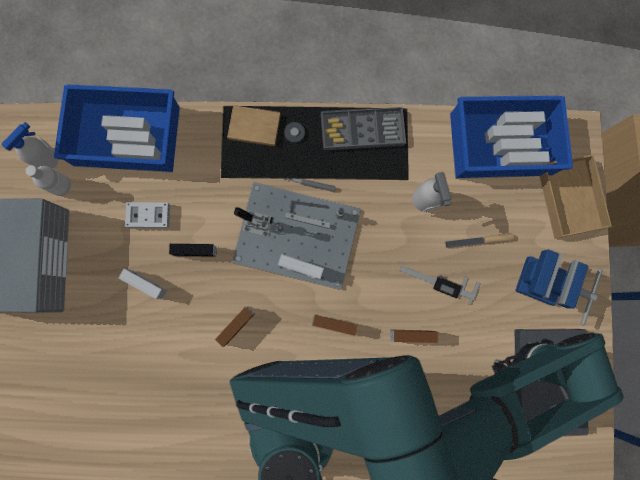

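View pics/side0.png

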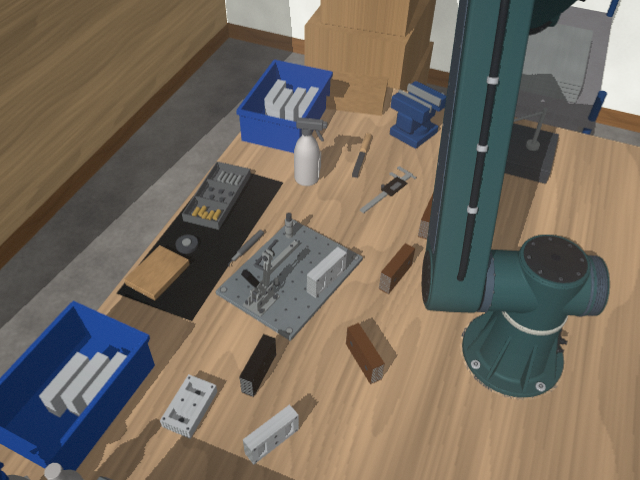

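The top view shows the plate with corners near (257,183), (363,210), (345,288) and (233,262). The bracket stands at (300,266), the clamp is at (255,218) with its handle end at (240,213), and the rail is at (310,215). The side view agrees: bracket at (327,272), clamp at (265,280).

Run:
```python
from h import *
for n,box in (("top",(225,375,175,295)),("side",(205,375,200,345))):
    c=pickle.load(open(n+"0.pkl","rb")); W=cloud(c); u0,u1,v0,v1=box
    P=W[v0:v1,u0:u1].reshape(-1,3); C=c["image"][v0:v1,u0:u1].reshape(-1,3).astype(int)
    ok=np.isfinite(P[:,0]); P,C=P[ok],C[ok]
    grey=(C.max(1)-C.min(1))<35
    m=(abs(P[:,2]-.015)<.006)&grey
    print(n,"plate z",np.median(P[m,2]),P[m,2].std(), cv2.minAreaRect((P[m,:2]*1000).astype(np.float32)))
    # trimmed corners: 2mm grid opening
    g=np.zeros((700,700),np.uint8); q=(P[m,:2]*1000).astype(int)-[300,-350]; k=((q>=0)&(q<700)).all(1); g[q[k,1],q[k,0]]=255
    g=cv2.morphologyEx(g,cv2.MORPH_CLOSE,np.ones((9,9))); g=cv2.morphologyEx(g,cv2.MORPH_OPEN,np.ones((9,9)))
    co=max(cv2.findContours(g,0,1)[0],key=cv2.contourArea); r=cv2.minAreaRect(co); print(" clean",np.array(r[0])+[300,-350],r[1:])
    m=(abs(P[:,2]-.085)<.006)&(C.min(1)>100)&grey
    print(" bracket top",m.sum(),np.median(P[m,2]),cv2.minAreaRect((P[m,:2]*1000).astype(np.float32)))
    m=(P[:,2]>.12)
    print(" high",m.sum(), P[m].max(0),P[m].min(0)); k=C.max(1)<40; k&=P[:,2]>.1; print(" black high",k.sum(), P[k].min(0) if k.any() else 0,P[k].max(0) if k.any() else 0, P[k].mean(0))
```

```text
top plate z 0.0157189126301356 0.002868157049361072 ((597.0291748046875, -10.470046997070312), (355.9278259277344, 328.4500427246094), 86.737060546875)
 clean [577.16207886 -10.4737854 ] ((321.2052307128906, 241.11520385742188), 76.43894958496094)
 bracket top 474 0.08569014859260227 ((558.4815063476562, -45.68334197998047), (120.14812469482422, 186.5704803466797), 72.3284683227539)
 high 214 [0.63040002 0.15148229 0.17564336] [0.59007883 0.05015293 0.12104627]
 black high 137 [0.59279304 0.05293837 0.10832723] [0.62776705 0.15124844 0.17564336] [0.61482785 0.12452619 0.14702425]
side plate z 0.015908987563553405 0.0026692107982201068 ((597.1488037109375, -41.14764404296875), (482.7601013183594, 481.1112976074219), 22.64832878112793)
 clean [572.99649048 -10.87823486] ((323.89971923828125, 242.48684692382812), 76.40904998779297)
 bracket top 500 0.08577609153981802 ((529.2190551757812, -23.39000701904297), (176.8117218017578, 228.7861785888672), 9.405477523803711)
 high 307 [0.6268925  0.15204261 0.17401881] [0.58632598 0.04691626 0.12014818]
 black high 86 [0.59859612 0.11935182 0.10038991] [0.62092133 0.15030499 0.17300862] [0.60614718 0.13542589 0.13974776]
```

```bash
cat >> h.py <<'E'
YAW=np.deg2rad(76.42-90); O=np.array([.575,-.0107]); Rp=np.array([[np.cos(YAW),-np.sin(YAW)],[np.sin(YAW),np.cos(YAW)]])
def toP(P): Q=np.array(P,float).copy(); Q[...,:2]=(Q[...,:2]-O)@Rp; return Q*1000   # world m -> plate mm (z world)
def toW(x,y,z): p=O+Rp@(np.array([x,y])/1000); return np.array([p[0],p[1],z/1000])
def ori(a=0):  # closing axis along plate y (+a)
    t=YAW+a; return np.array([[np.cos(t),np.sin(t),0],[np.sin(t),-np.cos(t),0],[0,0,-1.]])
def pts(name,box,c=None):
    c=c or robot.camera(name); u0,u1,v0,v1=box
    P=toP(cloud(c)[v0:v1,u0:u1].reshape(-1,3)); C=c["image"][v0:v1,u0:u1].reshape(-1,3).astype(int)
    ok=np.isfinite(P[:,0]); return P[ok],C[ok],c
E
python3 - <<'E'
from h import *
for n,box in (("top",(225,375,175,295)),("side",(205,375,200,345))):
    P,C,c=pts(n,box,pickle.load(open(n+"0.pkl","rb")))
    def rep(t,m): print(n,t,m.sum(),np.percentile(P[m],[2,50,98],axis=0).round(0).tolist() if m.any() else "")
    a=(P[:,0]<-30)&(P[:,0]>-125)&(abs(P[:,1])<165)
    m=a&(abs(P[:,2]-85)<5); r=cv2.minAreaRect(P[m,:2].astype(np.float32)); rep("brk",m); print(r)
    rep("rail",(abs(P[:,2]-33)<4)&(abs(P[:,0]-47)<12)&(P[:,1]<60)&(P[:,1]>-120))
    rep("gauge",(P[:,2]>80)&(P[:,0]>40)&(P[:,1]<0))
    rep("pin",(abs(P[:,2]-37)<6)&(abs(P[:,0]-8)<12)&(abs(P[:,1]-50)<12))
    for z in range(60,190,15): rep("cl%d"%z,(abs(P[:,2]-z)<7)&(P[:,1]>25)&(P[:,0]>-40))
s=robot.ik
for p in ((-110,-40,75),(-110,-40,150),(8,-110,25),(5,195,70),(5,130,145)): print(p,robot.ik(toW(*p),ori()))
E
```

```text
top brk 442 [[-102.0, -91.0, 81.0], [-86.0, -32.0, 86.0], [-71.0, 25.0, 90.0]]
((-85.85783386230469, -32.76844024658203), (121.0760498046875, 30.207490921020508), 85.90846252441406)
top rail 189 [[42.0, -80.0, 29.0], [49.0, -18.0, 33.0], [56.0, 44.0, 37.0]]
top gauge 29 [[80.0, -109.0, 81.0], [87.0, -103.0, 96.0], [95.0, -96.0, 102.0]]
top pin 10 [[6.0, 48.0, 34.0], [9.0, 51.0, 37.0], [14.0, 55.0, 43.0]]
top cl60 67 [[-10.0, 89.0, 53.0], [1.0, 109.0, 60.0], [21.0, 135.0, 67.0]]
top cl75 21 [[-7.0, 86.0, 68.0], [2.0, 115.0, 73.0], [20.0, 139.0, 81.0]]
top cl90 15 [[-5.0, 90.0, 85.0], [2.0, 122.0, 91.0], [19.0, 129.0, 97.0]]
top cl105 26 [[-5.0, 88.0, 98.0], [2.0, 127.0, 105.0], [19.0, 136.0, 112.0]]
top cl120 27 [[-3.0, 83.0, 114.0], [5.0, 133.0, 121.0], [18.0, 140.0, 126.0]]
top cl135 31 [[-3.0, 85.0, 128.0], [5.0, 139.0, 136.0], [17.0, 149.0, 141.0]]
top cl150 47 [[-3.0, 68.0, 143.0], [7.0, 144.0, 151.0], [18.0, 155.0, 157.0]]
top cl165 97 [[-3.0, 67.0, 159.0], [6.0, 150.0, 165.0], [17.0, 167.0, 171.0]]
top cl180 6 [[-1.0, 154.0, 173.0], [6.0, 156.0, 175.0], [15.0, 161.0, 176.0]]
si
[... 982 characters left out ...]
0, 158.0], [3.0, 93.0, 165.0], [15.0, 166.0, 172.0]]
side cl180 3 [[-5.0, 156.0, 173.0], [-1.0, 157.0, 174.0], [1.0, 161.0, 174.0]]
(-110, -40, 75) [-2.02319892e-01  3.80831505e-01  1.97615292e+00 -4.44089210e-16
  7.84608224e-01  1.60549215e+00]
(-110, -40, 150) [-2.02319892e-01  2.58701197e-01  1.90241337e+00 -4.44089210e-16
  9.80478086e-01  1.60549215e+00]
(8, -110, 25) [-3.32616860e-01  5.73746241e-01  1.76556321e+00 -4.44089210e-16
  8.02283207e-01  1.47519518e+00]
(5, 195, 70) [ 1.70564039e-01  5.96427113e-01  1.54748268e+00 -4.44089210e-16
  9.97682860e-01  1.97837608e+00]
(5, 130, 145) [ 7.42446538e-02  4.72858222e-01  1.55738063e+00 -4.44089210e-16
  1.11135380e+00  1.88205669e+00]
```

Run:
```python
from h import *
a=np.deg2rad(-4); R=ori(a); d=np.array([np.cos(a),np.sin(a)])
def at(s,z): q=np.array([-87,-33])+d*s; return toW(q[0],q[1],z)
robot.move_straight([.30,-.40,.26],speed=.3)
robot.grip(0.0)
robot.goto(at(-45,130),R)
robot.move_straight(at(-45,72),speed=.15)
print("hit",robot.move_straight(at(12,72),speed=.06,max_force=15),toP(robot.current_tool_pos()),robot.current_contact_force(),robot.current_t())
robot.hold(.5)
robot.move_straight(at(-45,90),speed=.2)
P,C,c=pts("top",(225,375,175,295)); save(c,"top1.png")
m=(abs(P[:,2]-45)<5)&(P[:,0]<30)&(P[:,1]<60)&(C.max(1)>90); print(m.sum(),cv2.minAreaRect(P[m,:2].astype(np.float32)),robot.current_t())
```

```text
hit False [-75.67727933 -33.83255062  71.86198606] [-0.46431872 -0.49165663 -0.20407158] 4.75
509 ((-28.280733108520508, -21.61078643798828), (151.6715545654297, 66.03508758544922), 85.51179504394531) 5.75
```

```bash
python3 -c "
import cv2;i=cv2.imread('pics/top1.png')[150:310,200:400];cv2.imwrite('pics/top1c.png',cv2.resize(i,None,fx=3,fy=3))"
```

```text
(no output)
```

View pics/top1c.png

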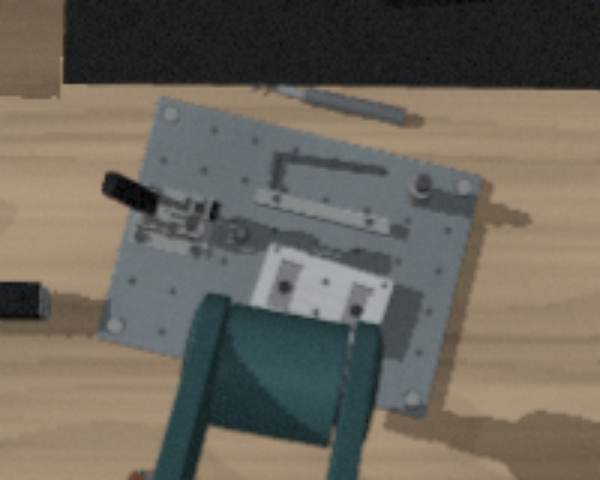

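The picture shows the bracket lying pockets-up at about (325,285) in the crop, short of the rail at (325,210). Next I square it against the rail with open fingers, then push the end towards the pin.

```bash
python3 - <<'E'
from h import *
R=ori()
tp=lambda: toP(robot.current_tool_pos()).round(1)
robot.grip(.06)
robot.goto(toW(-115,-32,90),R)
robot.move_straight(toW(-108,-32,19),speed=.15)
print("x",robot.move_straight(toW(-28,-32,19),speed=.05,max_force=9),tp(),robot.current_contact_force().round(1))
robot.move_straight(toW(-70,-32,19),speed=.2)
robot.move_straight(toW(-75,-60,90),speed=.3)
robot.grip(0.)
robot.move_straight(toW(6,-135,90),speed=.3)
robot.move_straight(toW(6,-135,26),speed=.2)
print("y",robot.move_straight(toW(6,-78,26),speed=.04,max_force=10),tp(),robot.current_contact_force().round(1))
robot.move_straight(toW(6,-125,26),speed=.2)
robot.move_straight(toW(-70,-125,90),speed=.3)
robot.move_straight(toW(-130,-60,110),speed=.3)
for n,box in (("top",(225,375,175,295)),("side",(205,375,200,345))):
    P,C,c=pts(n,box); save(c,n+"2.png")
    m=(abs(P[:,2]-45)<5)&(P[:,0]<45)&(P[:,0]>-60)&(P[:,1]<48)&(P[:,1]>-110)&(C.max(1)>90)
    print(n,m.sum(),cv2.minAreaRect(P[m,:2].astype(np.float32)),robot.current_t())
E
python3 -c "
import cv2;i=cv2.imread('pics/top2.png')[150:310,200:400];cv2.imwrite('pics/top2c.png',cv2.resize(i,None,fx=3,fy=3))"
```

```text
x True [-40.  -32.1  18.3] [-0.5 -0.3 -0.7]
y True [  5.9 -86.2  25.9] [-0.6 -3.1  2.4]
top 716 ((8.629508972167969, -12.990959167480469), (121.75732421875, 72.39910125732422), 89.83511352539062) 13.2167
side 764 ((3.4856491088867188, -15.739727020263672), (125.26901245117188, 75.9682388305664), 89.50969696044922) 13.2667
```

View pics/top2c.png

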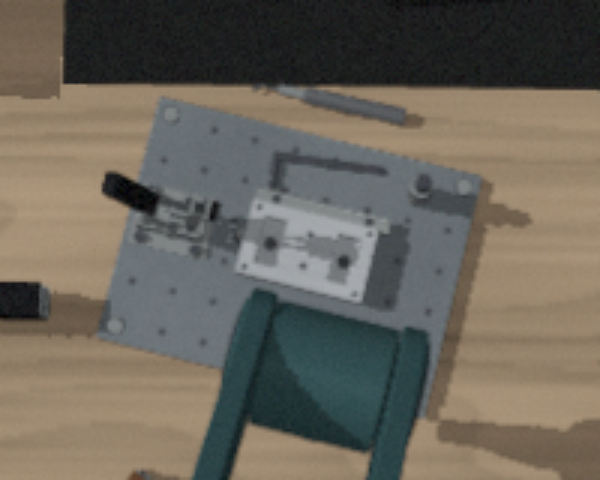

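The bracket is home: the rail and pin touch it in the crop around (300,250). I'll give it one more squaring push, then work the handle.

Run:
```python
from h import *
from scipy.interpolate import PchipInterpolator as I
R=ori(); tp=lambda: toP(robot.current_tool_pos()).round(1)
robot.grip(.06)
robot.goto(toW(-75,-15,80),R)
robot.move_straight(toW(-65,-15,19),speed=.2)
print("x",robot.move_straight(toW(-28,-15,19),speed=.04,max_force=12),tp())
robot.move_straight(toW(-70,-15,19),speed=.2)
robot.move_straight(toW(-90,0,120),speed=.3)
robot.grip(0.)
robot.move_straight(toW(-90,60,250),speed=.3)
robot.goto(toW(4,115,235),R)
s=np.array([66,49,32,16,0.]); Y=np.array([66,96,115,124,128.])+95; Z=np.array([114,101,79,49,16.])+55
t=np.linspace(0,4,13); S=np.deg2rad(I(range(5),s)(t)); L=30
y=I(range(5),Y)(t)-L*np.cos(S)-8*np.sin(S)-11; z=I(range(5),Z)(t)-L*np.sin(S)+8*np.cos(S)
robot.move_straight(toW(4,y[0]-8,z[0]+4),speed=.2)
print("start",tp(),robot.current_contact_force().round(1))
for i in range(13):
    hit=robot.move_straight(toW(4,y[i],z[i]-(4 if i==12 else 0)),speed=.06,max_force=30)
    print(i,hit,tp(),robot.current_contact_force().round(1))
    if hit: break
print(robot.current_t()); c=robot.camera("side"); save(c,"side3.png")
cv2.imwrite("pics/side3c.png",cv2.resize(cv2.imread("pics/side3.png")[180:360,180:400],None,fx=3,fy=3))
```

```text
x True [-40.  -15.1  18.5]
start [  3.7 122.1 149.4] [ 0.8 -0.4  1.2]
0 False [  4.5 131.1 145.8] [ 0.3 -0.1 -0.1]
1 False [  4.  140.  143.5] [ 0.2 -0.9 -0.6]
2 False [  3.9 147.9 141.1] [ 0.4 -1.   0.5]
3 False [  3.8 154.6 138.3] [ 0.1 -0.6 -0.3]
4 False [  3.8 160.4 134.7] [-0.5 -0.5 -0.4]
5 False [  3.7 165.6 129.9] [-0.3 -0.3  0.1]
6 False [  3.7 169.4 124.4] [ 0.4 -0.7 -0.4]
7 False [  3.5 172.3 117.9] [-0.5 -1.9  0.3]
8 False [  3.6 174.9 110.5] [-0.3 -0.  -0.6]
9 False [  3.7 176.9 102.9] [ 0.5  0.4 -0.1]
10 False [  3.9 178.8  95.2] [-0.8  0.2 -0.2]
11 False [  3.6 180.5  86.9] [-0.  -0.3  0.3]
12 True [  5.6 182.5  77.1] [-4.4 -1.2 16. ]
22.2083
```

View pics/side3c.png

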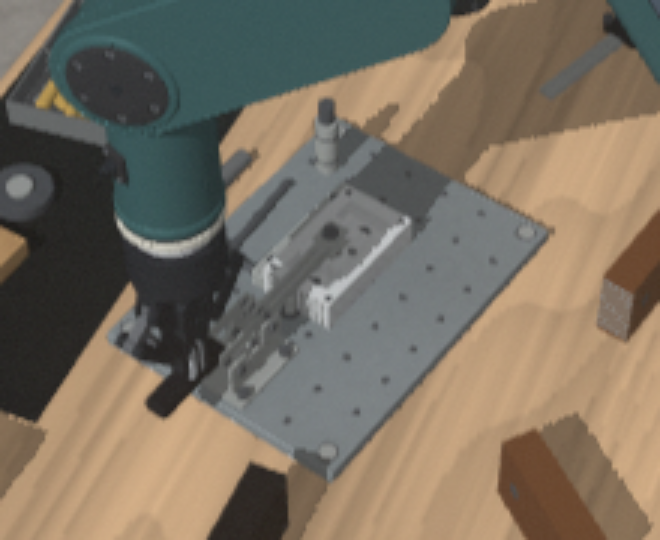

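The crop shows the bar down over the bracket, the spindle on it near (330,235), and the handle level at (180,390). I'll retreat straight up and check.

Run:
```python
from h import *
robot.move_straight(robot.current_tool_pos()+[0,0,.15],speed=.15)
robot.goto(toW(-130,40,250),ori())
robot.hold(.3)
for n,box in (("top",(215,375,175,295)),("side",(180,375,200,365))):
    P,C,c=pts(n,box)
    m=(abs(P[:,2]-45)<5)&(P[:,0]<45)&(P[:,0]>-60)&(P[:,1]<48)&(P[:,1]>-110)&(C.max(1)>90)
    print(n,m.sum(),cv2.minAreaRect(P[m,:2].astype(np.float32)))
    k=(C.max(1)<60)&(abs(P[:,0]-5)<9)&(P[:,1]>150)&(P[:,1]<222)&(P[:,2]>55)&(P[:,2]<120)
    print(k.sum(),np.polyfit(P[k,1],P[k,2],1),np.median(P[k,2]))
    cv2.imwrite("pics/%s4c.png"%n,cv2.resize(cv2.cvtColor(c["image"],cv2.COLOR_RGB2BGR)[160:370,180:400],None,fx=2.7,fy=2.7))
print(robot.current_t())
```

```text
top 572 ((7.899133682250977, -14.124176025390625), (72.42475128173828, 120.37464904785156), 1.2822459936141968)
147 [-1.52473011e-02  8.16738064e+01] 78.92388738921657
side 653 ((4.366748809814453, -15.713676452636719), (75.69424438476562, 126.07474517822266), 0.7697579860687256)
184 [-7.10366546e-03  7.89560277e+01] 78.23884329912022
24.625
```

View pics/top4c.png

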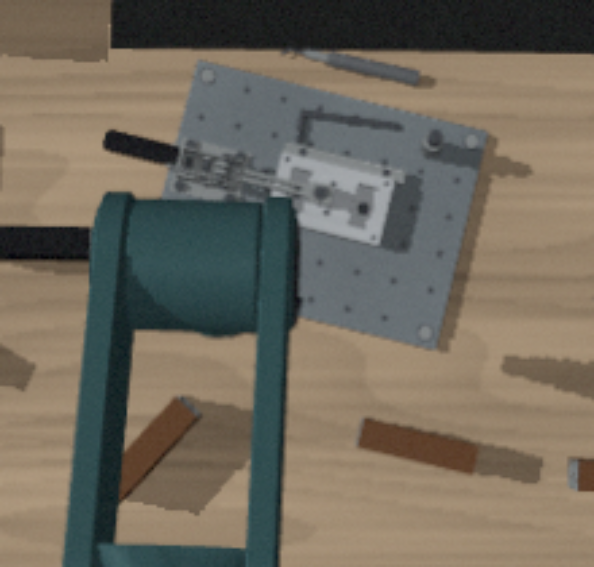

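The picture shows the handle level at (140,147), the bar over the bracket's middle near (320,190), and the gauge, hex key and deburring tool undisturbed. The measurements agree: bracket centre about (6,-15) mm, handle slope about 0.01.

```bash
python3 -c "
from station import robot
print(robot.job_done())"
```

```text
the job is handed in; nothing more can be done
None
```

The job is handed in: the bracket lies flat on its back against the rail and end pin, and the clamp handle is level on its stop with the bar over the middle boss; the pad force was not measured and no verdict was returned.

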